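# Fit a scooter battery and snap its cover on

## Robot

A 6-joint arm with a two-finger parallel gripper is mounted at the origin on the work surface. World frame = base frame: x ahead of the robot, y to its left, z up, the work surface at z = 0. Lengths are in m, angles in rad, forces in N, time in s.
With the tool pointing down it reaches from about 0.3 to 0.775 m from the base axis. Payload 14.6 kg.
Tool frame: the origin (TCP) lies midway between the tips of the shut fingers; the grasp point (between the pads) lies 19 mm behind it (ctrl.grip_depth is the distance from the TCP to the grasp point, in m); z points along the fingers, x is the direction in which the jaws open and shut, and the axes are right-handed (so a half turn about z gives the same grasp; the last joint's range is limited). The gripper opens to 94 mm and grips with 3 to 60 N. Pads are 16 mm wide; open, the fingers measure 119 mm over their backs; the gripper's body (75 mm by 177 mm) begins 78 mm behind the grasp point.
Start: joints at [1.235, 0.3, 1.521, -0, 1.321, -0.067], TCP at [0.146, 0.53, 0.205] pointing down, gripper open.
Joint ranges: [-3.03, 3.03], [-0.79, 2.21], [0.23, 2.52], [-1.04, 4.18], [0, 3.07], [-2.55, 2.55]. Speed limits (rad/s): [2.22, 2.22, 2.57, 3.14, 3.14, 3.14].

## Interface

Orientations are given as [roll, pitch, yaw] about the fixed x, y, z axes, in that order (R = Rz(yaw) Ry(pitch) Rx(roll)).
In Python, from station import ctrl gives the robot as it stands.
- The arm moves only by the tool play_rows, never from a script. Its argument "steps" is a list that holds one entry, the list of rows, each a list of 7 numbers: the shift along the tool's x, y, z in cm, then the turn, a rotation vector about the tool's x, y, z in rad, then the opening, from 0 (shut) to 1 (fully open). In form: [[[x, y, z, ax, ay, az, hand], ...]]. A call has 1 to 20 rows; each row is the pose to reach, as a shift and turn from the pose measured when the call began, along the tool's axes at that moment; what a row does not reach only later rows make up. A row lasts 1/12 s, in which the tool goes at most 41.7 mm and 7.16 degrees, less where a joint would pass 70% of its speed; a pose out of reach is approached as far as the arm can. A call with a gripper value outside its range is refused whole. The fingers move at their own pace and stop on an object; "force" is the grip in N (left out, the last holds). Time passes only in rows, so rows that repeat a pose let the fingers close. It gives the time, the measured TCP pose, the force and the opening at its end, in the units of the state.
- ctrl.get_obs(): the state, without advancing time (a new reading comes with each control period).
- ctrl.camera(name): name is "scene" or "side" or "wrist"; returns a dict with "frame" (384x512x3 uint8, blue, green, red), "fovy" (degrees; the focal length in pixels is half the picture's height over the tangent of half this angle, whatever the lens; pixels are square), "cx", "cy" (the principal point, pixels), "D" ([k1, k2, p1, p2, k3] as OpenCV has them; the pictures are not rectified), "world_to_cam" (4x4, takes a point from world to camera coordinates). Camera axes: x right, y up, looking along -z (the intrinsics and any distortion apply to the point x, -y, -z); pixel columns grow to the right and rows downward; lengths in m; the calibration is good to about 2 mm. A picture is of the moment at which its call begins. There is no depth.
- ctrl.hand_in(): hands the job in, once; it reports no verdict.
The state is a dict: "time_s": time; "qpos": joint angles; "joint_vel": joint speeds; "tau": joint torques, N m; "ee_pos": TCP position; "eef_rot": TCP orientation; "force": force on the tool from outside, world axes, zero at the start; "moment": the same for the moment, N m; "grip_width": finger opening in m.
Only numpy, scipy, OpenCV 4.12 (cv2) and the standard library are available. Lean on these libraries where they do the work, as an engineer would, in place of code of your own. Each camera call takes 0.05 s, during which the arm holds its last target. There are 200 camera calls.

## Task

Fit the battery into the battery box on the bench: push the sprung end plate back with the battery to open the gap, lower the battery behind the fixed lip until it lies flat on the floor, and let go so that the plate clamps it against the lip. Then set the cover over it and press it straight down with the gripper, not by dropping it, until both clip arms snap over the rim and the cover is fully home; leave the spanner, oil bottle, spray can and bolt tray where they are.

Things in the scene. Friction and masses are not known exactly. Their poses are not given: they have to be found in the camera images.
- tray: Base of the battery box, fixed to the bench; origin at the centre of its underside, at bench height. x = long axis, from the fixed lip (-x end, nearer the robot) to the sprung plate (+x end); z up. Dark steel foot 190 x 112 x 6 mm, above it a recessed core and a grey floor plate (top 32 mm above the bench) with a rolled rim.
- rim (a point): Centre of the floor plate's top, 32 mm above the tray's origin, axes as tray. The rolled (round, 6 mm thick) rim around it is 150 x 80 mm over all; under it the core is recessed by 10 mm on the long sides. Two side guides stand on the floor: inner faces at y = +-31 mm, 12 mm high, x from -58 to +32 mm.
- lip (a point): Middle of the fixed lip's upper inner edge: tray x = -60 mm, y = 0, 48 mm above the bench (16 mm above the floor). The lip is 60 mm wide, 6 mm thick, across the -x end; axes as tray.
- seat (a point): Where the middle of the battery's underside comes when it stands against the lip: on the floor, 32 mm above the bench, at tray x = -10 mm, y = 0; axes as tray.
- end_plate (a joint): Sprung steel end plate, 48 mm wide, its top 80 mm above the bench. Value = push-back towards tray +x (m): 0 at rest, its face then at tray x = +28 mm, 88 mm from the lip (the battery is 100 mm); at most 0.024; about 0.012 with the battery in. Spring: 2.5 N to start plus 0.2 N per mm; it springs back at once when let go.
- battery_mid (a point): Centre of the loose battery, half-way up: grey block with a black band and white label, 100 mm (its x) x 54 mm (y) x 64 mm high, about 0.5 kg. It starts upright on the bench left or right of the box; either way round is right in the box. In place this centre is at tray x = -10 mm, y = 0, 64 mm above the bench.
- battery: The same battery: origin at the centre of its underside. Two brass terminals, 12 mm thick, 8 mm tall, stand on its top at its x = +-39 mm, so it is 72 mm high over all and in the box it ends 104 mm above the bench.
- cover_grip (a point): Point in the rib on top of the loose cover, on its centre line, 127 mm above the cover's lower edge; x along its length, z up. The rib is 80 mm (x) x 24 mm (y) and runs from 108 to 138 mm above the lower edge. With the cover fully home this point is over the tray's origin, 133 mm above the bench.
- cover: The cover; origin at the centre of its lower edge. Dark grey hood open below, 164 (x) x 92 (y) x 108 mm without the rib, inside 156 x 84 x 104 mm, about 0.3 kg. Starts standing on the bench on the other side of the box from the battery; either way round fits. Fully home it is square over the tray, its lower edge on the foot, 6 mm above the bench.
- clip_a (a joint): Lighter grey clip arm in the middle of the cover's +y side, 24 mm wide, with an inward hook at its foot. Value = angle pushed outward against its spring (rad): 0 at rest and when snapped home, about 0.1 as the hook rides over the rim. Hooks meet the rim some 20 mm before home and snap under it in the last 3 mm; it takes about 8 to 15 N.
- clip_b (a joint): The same clip arm on the cover's -y side.
- spanner: Bystander: a steel spanner, 200 mm long, lying beyond the box; origin at the middle of its length. Leave it.
- oil: Bystander: grey oil bottle, 72 mm across, 190 mm tall, at the right; origin at the centre of its underside. Leave it.
- spray: Bystander: blue spray can, 58 mm across, 180 mm tall, at the left; origin at the centre of its underside. Leave it.
- bolt_tray: Bystander: open steel tray 100 x 130 x 35 mm beyond the box; origin at the centre of its underside. Leave it.
There are look-alikes about, which are no part of the job. What is shaped like the battery but blue or purple is not meant.

How it is judged:
By the outcome, as a careful person would: the job done as asked, in the order asked, and still so for the second after the job is handed in, with the robot touching nothing.
It also fails if it takes over 54 s, if anything falls off the work surface, if the arm or the gripper's body presses on something with over 40 N, if the wrist force passes 120 N, or if a joint passes its speed limit or range.

## Working session

There is one attempt and no reset: what is moved stays moved. The work goes in short steps, Python scripts to look and compute and a tool call to move; the robot and the scene stay as the last step left them, time stands still between calls to the robot, and variables do not carry over. Pictures are saved under pics/ and viewed, about 8 in all and at most 12, crops included, and the job is handed in when it is done.

Besides the shell and the picture viewer there is one more tool, called after "Call:" by a JSON object that holds its "fn" and its "kwargs". play_rows: Moves the arm, as the interface text tells. Its arguments: {"type":"object","properties":{"steps":{"type":"array"},"force":{"type":"number"}},"required":["steps"]}

```bash
ls; mkdir -p pics; cat > h.py <<'E'
import numpy as np, cv2
from station import ctrl
from scipy.spatial.transform import Rotation as R
def K(c):
    f=c["frame"].shape[0]/2/np.tan(np.radians(c["fovy"])/2)
    return np.array([[f,0,c["cx"]],[0,f,c["cy"]],[0,0,1.]])
def ray(c,uv):
    uv=np.array(uv,float).reshape(-1,1,2)
    n=cv2.undistortPoints(uv,K(c),np.array(c["D"],float)).reshape(-1,2)
    d=np.c_[n[:,0],-n[:,1],-np.ones(len(n))]
    T=np.linalg.inv(c["world_to_cam"]); return T[:3,3],d@T[:3,:3].T
def onz(c,uv,z):
    o,d=ray(c,uv); return o+d*((z-o[2])/d[:,2])[:,None]
def proj(c,P):
    P=np.atleast_2d(np.array(P,float)); q=P@c["world_to_cam"][:3,:3].T+c["world_to_cam"][:3,3]
    return cv2.projectPoints(q*[1,-1,-1],np.zeros(3),np.zeros(3),K(c),np.array(c["D"],float))[0].reshape(-1,2)
E
python3 - <<'E'
from h import *
import pickle
for n in("scene","side","wrist"):
    c=ctrl.camera(n); pickle.dump(c,open(n+"0.pkl","wb")); cv2.imwrite(f"pics/{n}0.png",c["frame"])
    print(n,c["fovy"],c["D"],np.linalg.inv(c["world_to_cam"])[:3,3].round(3))
a,b,w=[cv2.imread(f"pics/{n}0.png") for n in("scene","side","wrist")]
cv2.imwrite("pics/all0.png",cv2.resize(np.vstack([a,b]),None,fx=.78,fy=.78))
print(ctrl.get_obs())
E
```

```text
pics
scene 56.172913473254766 [0.02539392 0.         0.         0.         0.        ] [1.086 0.542 1.14 ]
side 47.60447106396311 [-0.05571344  0.          0.          0.          0.        ] [-0.141 -0.86   0.939]
wrist 70.48552000320377 [-0.02795074  0.          0.          0.          0.        ] [0.081 0.547 0.384]
{'time_s': 0.15, 'qpos': array([ 1.23537237e+00,  3.00360083e-01,  1.52143477e+00, -5.52516635e-07,
        1.32067749e+00, -6.66177481e-02]), 'joint_vel': array([ 0.00123016, -0.00167063, -0.00152632,  0.00135834, -0.0017132 ,
       -0.0001193 ]), 'tau': array([ 7.15808746e-04, -5.31957042e+01, -3.52826822e+01,  7.08491681e-02,
        2.35889998e-02, -3.57098781e-05]), 'ee_pos': array([0.14601784, 0.53006195, 0.20500912]), 'eef_rot': array([-3.14153463e+00,  8.77765664e-04,  1.30199028e+00]), 'force': array([-0.19955843,  0.21178996, -0.19169083]), 'moment': array([ 0.04744092, -0.02911524, -0.07479774]), 'grip_width': 0.09396399374800257}
```

View pics/scene0.png

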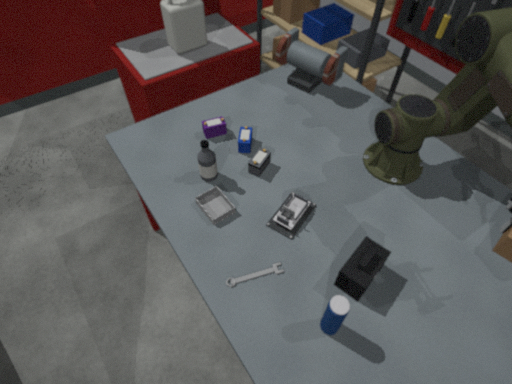

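View pics/side0.png

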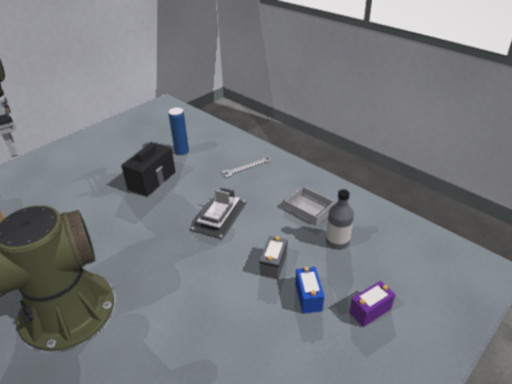

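The scene view shows three battery shapes: grey (260,162), blue (245,140) and purple (213,127). In the side view they are at (274,256), (310,288) and (373,302). I take the grey one. The box is at (292,212) in scene and (219,210) in side; the cover is at (362,268) and (149,168). Next, close crops to check this.

```bash
python3 - <<'E'
from h import *
a=cv2.imread("pics/scene0.png");b=cv2.imread("pics/side0.png")
def cr(i,x,y,w,h,s): return cv2.resize(i[y:y+h,x:x+w],None,fx=s,fy=s,interpolation=cv2.INTER_CUBIC)
t=np.hstack([cr(a,240,140,80,100,3*1.0),cr(a,325,230,80,100,3)])
u=np.hstack([cr(b,185,180,110,100,3),cr(b,115,135,70,100,3)])
t=cv2.copyMakeBorder(t,0,0,0,max(0,u.shape[1]-t.shape[1]),cv2.BORDER_CONSTANT)
cv2.imwrite("pics/crop1.png",np.vstack([t,u]))
E
```

```text
(no output)
```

View pics/crop1.png

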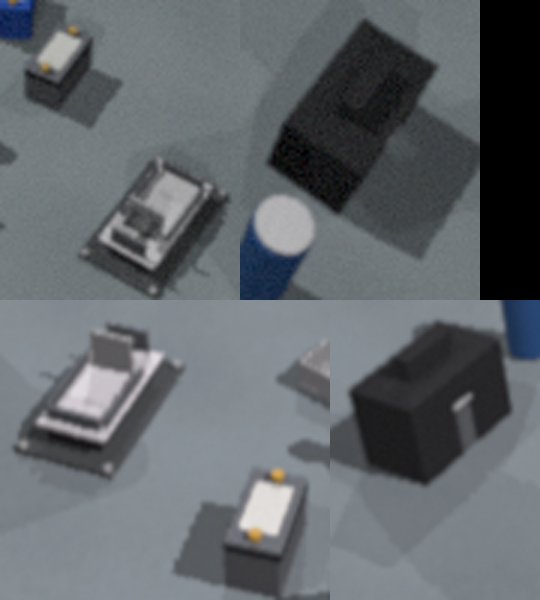

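```bash
python3 - <<'E'
from h import *
import pickle
S=pickle.load(open("scene0.pkl","rb"));D=pickle.load(open("side0.pkl","rb"))
def show(n,c,uv,z): 
    p=onz(c,uv,z)[:,:2]; print(n,p.round(3).tolist(),"mean",p.mean(0).round(3),"d",np.linalg.norm(np.diff(p,axis=0),axis=1).round(3),"yaw",np.degrees(np.arctan2(*(p[1]-p[0])[::-1])).round(1))
show("batS",S,[(264.3,150),(255,162)],.07)
show("batD",D,[(277.7,238.3),(270.3,258.3)],.07)
show("covS",S,[(367,236.7),(340.7,270.7),(365.7,286.7),(391,252.7)],.108)
show("covD",D,[(151.7,142.3),(122.3,164.3),(142.3,171.7),(171.7,149.3)],.108)
show("trayS",S,[(268.3,225),(291,237.3),(315,205.7)],.006)
show("trayD",D,[(191.7,228.3),(221.7,237.3),(246,200.7)],.006)
w=pickle.load(open("wrist0.pkl","rb"));T=np.linalg.inv(w["world_to_cam"]);Rt=R.from_euler('xyz',ctrl.get_obs()["eef_rot"]).as_matrix()
print("cam in tool",Rt.T@(T[:3,3]-ctrl.get_obs()["ee_pos"]));print(Rt.T@T[:3,:3]);print(Rt)
E
```

```text
batS [[0.454, -0.31], [0.524, -0.276]] mean [ 0.489 -0.293] d [0.078] yaw 26.2
batD [[0.523, -0.28], [0.452, -0.316]] mean [ 0.488 -0.298] d [0.079] yaw -152.9
covS [[0.425, 0.24], [0.581, 0.282], [0.554, 0.363], [0.404, 0.325]] mean [0.491 0.303] d [0.162 0.085 0.155] yaw 15.2
covD [[0.553, 0.359], [0.403, 0.318], [0.424, 0.23], [0.573, 0.266]] mean [0.488 0.293] d [0.156 0.09  0.154] yaw -164.7
trayS [[0.629, -0.032], [0.591, 0.057], [0.426, -0.003]] mean [0.549 0.007] d [0.097 0.175] yaw 112.9
trayD [[0.422, -0.009], [0.459, -0.108], [0.634, -0.04]] mean [ 0.505 -0.053] d [0.106 0.187] yaw -69.6
cam in tool [-0.00101041 -0.06749394 -0.1788444 ]
[[ 9.99999723e-01 -2.13259032e-05  7.43596548e-04]
 [ 1.50723532e-04 -9.73048219e-01 -2.30601693e-01]
 [ 7.28473086e-04  2.30601741e-01 -9.73047947e-01]]
[[ 2.65580451e-01  9.64088658e-01 -2.89058754e-04]
 [ 9.64088302e-01 -2.65580602e-01 -8.30833499e-04]
 [-8.77765551e-04 -5.80250271e-05 -9.99999613e-01]]
```

```bash
cat >> h.py <<'E'
def row(pos,yaw_deg):
    """shift(cm)+rotvec in current tool frame to reach a tool-down pose"""
    o=ctrl.get_obs(); A=R.from_euler('xyz',o["eef_rot"]); B=R.from_euler('xyz',[np.pi,0,np.radians(yaw_deg)])
    print("row",(A.inv().apply(np.array(pos)-o["ee_pos"])*100).round(2),(A.inv()*B).as_rotvec().round(4))
E
python3 - <<'E'
from h import *
row([.53,-.02,.30],-69.3)
E
```

```text
row [-42.84  51.63  -9.46] [1.1000e-03 4.0000e-04 2.5115e+00]
```

Call:
{"fn": "play_rows", "kwargs": {"steps": [[[0, 0, -9.5, 0, 0, 0, 1], [0, 0, -9.5, 0, 0, 0.1, 1], [0, 0, -9.5, 0, 0, 0.2, 1], [-42.8, 51.6, -9.5, 0, 0, 2.51, 1], [-42.8, 51.6, -9.5, 0, 0, 2.51, 1], [-42.8, 51.6, -9.5, 0, 0, 2.51, 1], [-42.8, 51.6, -9.5, 0, 0, 2.51, 1], [-42.8, 51.6, -9.5, 0, 0, 2.51, 1], [-42.8, 51.6, -9.5, 0, 0, 2.51, 1], [-42.8, 51.6, -9.5, 0, 0, 2.51, 1], [-42.8, 51.6, -9.5, 0, 0, 2.51, 1], [-42.8, 51.6, -9.5, 0, 0, 2.51, 1], [-42.8, 51.6, -9.5, 0, 0, 2.51, 1], [-42.8, 51.6, -9.5, 0, 0, 2.51, 1], [-42.8, 51.6, -9.5, 0, 0, 2.51, 1], [-42.8, 51.6, -9.5, 0, 0, 2.51, 1], [-42.8, 51.6, -9.5, 0, 0, 2.51, 1], [-42.8, 51.6, -9.5, 0, 0, 2.51, 1], [-42.8, 51.6, -9.5, 0, 0, 2.51, 1], [-42.8, 51.6, -9.5, 0, 0, 2.51, 1]]]}}

```text
time_s: 1.82
ee_pos: [0.5318, -0.0243, 0.299]
eef_rot: [3.139, -0.0, -1.033]
force: [-0.5, 0.0, -1.5]
grip_width: 0.0941
```

Call:
{"fn": "play_rows", "kwargs": {"steps": [[[0, 0, 0, 0, 0, 0.177, 1], [0, 0, 0, 0, 0, 0.177, 1], [0, 0, 0, 0, 0, 0.177, 1], [0, 0, 0, 0, 0, 0.177, 1]]]}}

```text
time_s: 2.15
ee_pos: [0.5317, -0.0242, 0.2988]
eef_rot: [3.139, -0.0, -1.208]
force: [-0.2, 0.5, 0.4]
grip_width: 0.0935
```

```bash
python3 - <<'E'
from h import *
import pickle
c=ctrl.camera("wrist"); pickle.dump(c,open("w1.pkl","wb")); cv2.imwrite("pics/w1.png",c["frame"])
o=ctrl.get_obs();print(o["ee_pos"],np.degrees(o["eef_rot"]))
v=cv2.resize(c["frame"],(768,576)); cv2.imwrite("pics/w1b.png",v)
E
```

```text
[ 0.5317098  -0.02410611  0.29900074] [ 1.79859298e+02 -3.42119805e-02 -6.91726234e+01]
```

View pics/w1b.png

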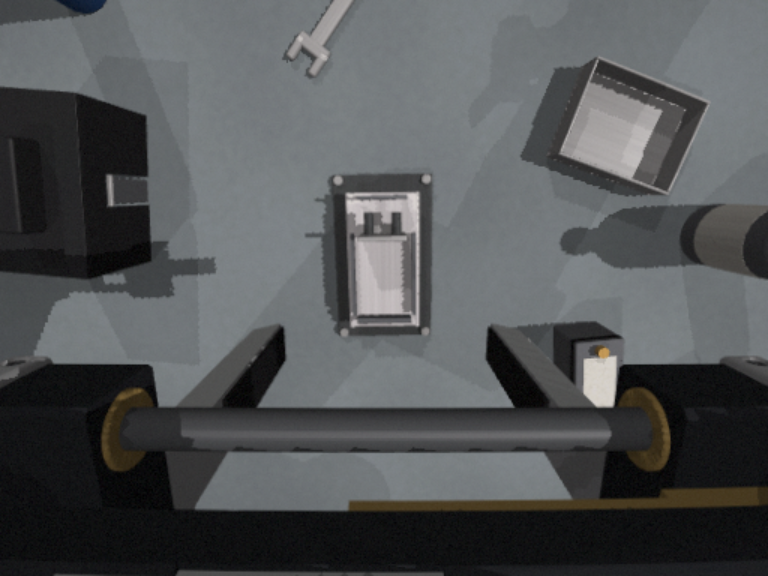

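The wrist view shows the tray upright in the image. Its foot bolts are near (338,181), (427,179), (425,331) and (344,332) in the 1.5x picture, with the battery at lower right. I take the tray pose from the bolt centroids.

```bash
python3 - <<'E'
from h import *
import pickle
c=pickle.load(open("w1.pkl","rb")); g=cv2.cvtColor(c["frame"],cv2.COLOR_BGR2GRAY)
P=[]
for u,v in [(338,181),(427,179),(425,331),(344,332)]:
    x,y=round(u/1.5),round(v/1.5); w=g[y-5:y+6,x-5:x+6].astype(float); 
    m=np.clip(w-70,0,None)*(np.hypot(*np.mgrid[-5:6,-5:6])<4.5); yy,xx=np.mgrid[-5:6,-5:6]; P.append((x+(m*xx).sum()/m.sum(),y+(m*yy).sum()/m.sum()))
P=np.array(P);print(P.round(1))
W=onz(c,P,.008)[:,:2];print(W.round(4),"c",W.mean(0).round(4))
print(np.linalg.norm(np.diff(W,axis=0,append=W[:1]),axis=1).round(3))
ax=(W[0]+W[1]-W[2]-W[3]);print("yaw",np.degrees(np.arctan2(ax[1],ax[0])))
ay=(W[0]+W[3]-W[1]-W[2]);print("yaw y",np.degrees(np.arctan2(ay[1],ay[0]))-90)
# floor plate outline (bright), z=.032
m=(g>120).astype(np.uint8); m=cv2.morphologyEx(m,cv2.MORPH_CLOSE,np.ones((5,5)))
n,l,s,ce=cv2.connectedComponentsWithStats(m)
for i in range(1,n):
    x,y,w,h,a=s[i]
    if a>1500 and 220<x<290: 
        r=cv2.minAreaRect(cv2.findContours((l==i).astype(np.uint8),0,2)[0][0]);q=onz(c,cv2.boxPoints(r),.032)[:,:2];print(r,q.round(3).tolist(),q.mean(0).round(4))
row([.489,-.2955,.25],-63.3)
E
```

```text
[[224.9 119.8]
 [284.7 118.6]
 [283.6 221.4]
 [229.1 222. ]]
[[ 0.5892  0.054 ]
 [ 0.6264 -0.0387]
 [ 0.4582 -0.1048]
 [ 0.422  -0.0124]] c [ 0.5239 -0.0255]
[0.1   0.181 0.099 0.18 ]
yaw 21.56921567760635
yaw y 21.60433588450381
((254.5, 172.5), (89.0, 49.0), 90.0) [[0.58, 0.039], [0.608, -0.034], [0.47, -0.089], [0.44, -0.01]] [ 0.5245 -0.0234]
((306.0, 317.0), (30.0, 146.0), 90.0) [[0.284, -0.071], [0.38, -0.329], [0.32, -0.36], [0.221, -0.093]] [ 0.3013 -0.2134]
row [23.84 13.63  4.95] [ 0.0025 -0.0005 -0.1025]
```

Call:
{"fn": "play_rows", "kwargs": {"steps": [[[23, 21.5, 3, 0, 0, -0.1, 1], [23, 21.5, 3, 0, 0, -0.1, 1], [23, 21.5, 3, 0, 0, -0.1, 1], [23, 21.5, 3, 0, 0, -0.1, 1], [23, 21.5, 3, 0, 0, -0.1, 1], [23, 21.5, 3, 0, 0, -0.1, 1], [23, 21.5, 3, 0, 0, -0.1, 1], [23, 21.5, 3, 0, 0, -0.1, 1], [23, 21.5, 3, 0, 0, -0.1, 1], [23, 21.5, 3, 0, 0, -0.1, 1], [23, 21.5, 3, 0, 0, -0.1, 1]]]}}

```text
time_s: 3.12
ee_pos: [0.4128, -0.3149, 0.2698]
eef_rot: [3.139, -0.0, -1.106]
force: [0.4, -0.1, -0.3]
grip_width: 0.0939
```

```bash
python3 - <<'E'
from h import *
import pickle
c=ctrl.camera("wrist"); pickle.dump(c,open("w2.pkl","wb")); cv2.imwrite("pics/w2.png",cv2.resize(c["frame"],(768,576)))
o=ctrl.get_obs();print(o["ee_pos"],np.degrees(o["eef_rot"]))
h=cv2.cvtColor(c["frame"],cv2.COLOR_BGR2HSV)
m=cv2.inRange(h,(10,120,110),(30,255,255)); n,l,s,ce=cv2.connectedComponentsWithStats(m)
for i in range(1,n):
    if s[i][4]>12: print(ce[i].round(1),s[i],onz(c,ce[i],.072)[0].round(4))
print(proj(c,[[.454,-.313,.072],[.523,-.278,.072]]))
E
```

```text
[ 0.41299415 -0.31464655  0.26991097] [ 1.79872577e+02 -3.59278418e-02 -6.33226123e+01]
[269.   91.2] [265  87   9  10  68] [ 0.5226 -0.278   0.072 ]
[268.6 150.8] [265 147   8   9  56] [ 0.4535 -0.3129  0.072 ]
[342.5 159.3] [339 156   8   8  51] [ 0.4891 -0.4098  0.072 ]
[484.  163.9] [480 161   9   7  49] [ 0.5752 -0.5938  0.072 ]
[443.  204.4] [440 201   7   8  45] [ 0.4994 -0.5754  0.072 ]
[361.  208.2] [358 205   7   7  41] [ 0.4404 -0.4703  0.072 ]
[[268.82064703 150.44743533]
 [269.12723122  90.91867504]]
```

View pics/w2.png

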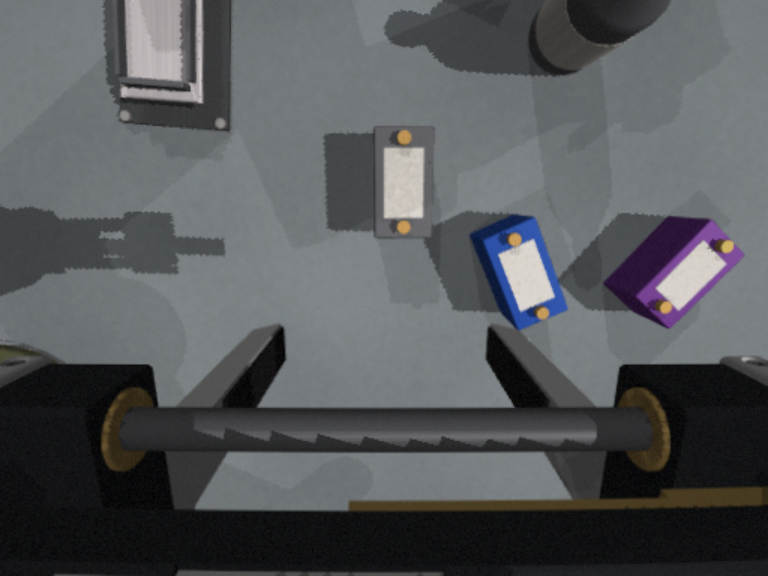

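```bash
python3 - <<'E'
from h import *
row([.488,-.2955,.14],-63.2)
row([.488,-.2955,.032],-63.2)
E
```

```text
row [ 1.65 -7.59 12.98] [ 0.0022 -0.0006 -0.0021]
row [ 1.64 -7.61 23.78] [ 0.0022 -0.0006 -0.0021]
```

Call:
{"fn": "play_rows", "kwargs": {"steps": [[[1.6, -7.6, 13, 0.002, 0, 0, 1], [1.6, -7.6, 13, 0.002, 0, 0, 1], [1.6, -7.6, 13, 0.002, 0, 0, 1], [1.6, -7.6, 13, 0.002, 0, 0, 1], [1.6, -7.6, 13, 0.002, 0, 0, 1], [1.6, -7.6, 16, 0.002, 0, 0, 1], [1.6, -7.6, 19, 0.002, 0, 0, 1], [1.6, -7.6, 21, 0.002, 0, 0, 1], [1.6, -7.6, 22.5, 0.002, 0, 0, 1], [1.6, -7.6, 23.8, 0.002, 0, 0, 1], [1.6, -7.6, 23.8, 0.002, 0, 0, 1], [1.6, -7.6, 23.8, 0.002, 0, 0, 1], [1.6, -7.6, 23.8, 0.002, 0, 0, 0.4], [1.6, -7.6, 23.8, 0.002, 0, 0, 0.4], [1.6, -7.6, 23.8, 0.002, 0, 0, 0.4], [1.6, -7.6, 23.8, 0.002, 0, 0, 0.4], [1.6, -7.6, 23.8, 0.002, 0, 0, 0.4]]], "force": 40}}

```text
time_s: 4.58
ee_pos: [0.4877, -0.2953, 0.0321]
eef_rot: [3.142, -0.001, -1.105]
force: [-0.3, 0.4, -0.2]
grip_width: 0.064
```

Call:
{"fn": "play_rows", "kwargs": {"steps": [[[0, 0, 0, 0, 0, 0, 0.3], [0, 0, 0, 0, 0, 0, 0.3], [0, 0, 0, 0, 0, 0, 0.3], [0, 0, 0, 0, 0, 0, 0.3], [0, 0, -2, 0, 0, 0, 0.3], [0, 0, -5, 0, 0, 0, 0.3], [0, 0, -8, 0, 0, 0, 0.3], [0, 0, -10, 0, 0, 0, 0.3], [0, 0, -10, 0, 0, 0, 0.3], [0, 0, -10, 0, 0, 0, 0.3]]]}}

```text
time_s: 5.42
ee_pos: [0.4876, -0.295, 0.1316]
eef_rot: [-3.142, -0.001, -1.105]
force: [-0.6, 0.1, -6.3]
grip_width: 0.054
```

```bash
cat >> h.py <<'E'
TC=np.array([.524,-.0252]);TY=21.6
def tp(x,y,z):
    a=np.radians(TY); return [TC[0]+x*np.cos(a)-y*np.sin(a),TC[1]+x*np.sin(a)+y*np.cos(a),z]
def tinv(p):
    a=np.radians(TY); d=np.array(p[:2])-TC; return np.array([d[0]*np.cos(a)+d[1]*np.sin(a),-d[0]*np.sin(a)+d[1]*np.cos(a),p[2]])
E
python3 - <<'E'
from h import *
print(ctrl.get_obs())
# battery centre tray x=-30, hover with bottom at z .10 (TCP = bottom+.032)
row(tp(-.035,0,.135),TY-90); row(tp(-.035,0,.088),TY-90)
E
```

```text
{'time_s': 5.4167, 'qpos': array([-6.08186434e-01,  4.12224424e-01,  1.54778207e+00, -5.09813454e-04,
        1.18064027e+00,  4.97133648e-01]), 'joint_vel': array([ 0.00019726,  0.03597524,  0.03205084, -0.00240352, -0.01063449,
       -0.00058908]), 'tau': array([ 4.10523580e-02, -6.44817567e+01, -3.82220972e+01,  8.23106314e-02,
        2.39691054e-01,  1.15088715e-03]), 'ee_pos': array([ 0.48758179, -0.29502419,  0.13158231]), 'eef_rot': array([-3.14155616e+00, -1.05630026e-03, -1.10512642e+00]), 'force': array([-0.58729129,  0.1430646 , -6.3286729 ]), 'moment': array([0.015101  , 0.13653269, 0.01806257]), 'grip_width': 0.053958265195713964}
row [-22.78 -11.88  -0.37] [-0.0001 -0.0011  0.0887]
row [-22.79 -11.88   4.33] [-0.0001 -0.0011  0.0887]
```

Call:
{"fn": "play_rows", "kwargs": {"steps": [[[-22.8, -11.9, -1, 0, 0, 0.089, 0.3], [-22.8, -11.9, -1, 0, 0, 0.089, 0.3], [-22.8, -11.9, -1, 0, 0, 0.089, 0.3], [-22.8, -11.9, -1, 0, 0, 0.089, 0.3], [-22.8, -11.9, -1, 0, 0, 0.089, 0.3], [-22.8, -11.9, -1, 0, 0, 0.089, 0.3], [-22.8, -11.9, -1, 0, 0, 0.089, 0.3], [-22.8, -11.9, -1, 0, 0, 0.089, 0.3], [-22.8, -11.9, -1, 0, 0, 0.089, 0.3], [-22.8, -11.9, -1, 0, 0, 0.089, 0.3], [-22.8, -11.9, -1, 0, 0, 0.089, 0.3]]]}}

```text
time_s: 6.33
ee_pos: [0.4912, -0.0389, 0.1405]
eef_rot: [3.14, -0.0, -1.196]
force: [0.1, -0.4, -5.5]
grip_width: 0.0533
```

```bash
python3 - <<'E'
from h import *
import pickle
c=ctrl.camera("wrist"); pickle.dump(c,open("w3.pkl","wb")); cv2.imwrite("pics/w3.png",cv2.resize(c["frame"],(768,576)))
o=ctrl.get_obs();print(tinv(o["ee_pos"]),np.degrees(o["eef_rot"]),o["force"])
print(1.5*proj(c,[tp(.09,.05,.008),tp(.09,-.05,.008),tp(.028,.024,.08),tp(.028,-.024,.08),tp(.015,.027,.137-.0),tp(.015,-.027,.137)]))
row(tp(-.035,0,.088),TY-90)
E
```

```text
[-0.03546467 -0.0006595   0.14068971] [ 1.79951393e+02 -2.92477606e-02 -6.85111974e+01] [-0.03062269  0.75912794 -6.02236571]
[[313.27317745 108.89226521]
 [453.5279742  108.58876921]
 [341.34395216 198.55616793]
 [425.09928097 198.38028804]
 [321.96503418 229.78259919]
 [443.55125523 229.52952187]]
row [-0.07 -0.05  5.27] [ 0.0008 -0.0005 -0.0019]
```

View pics/w3.png

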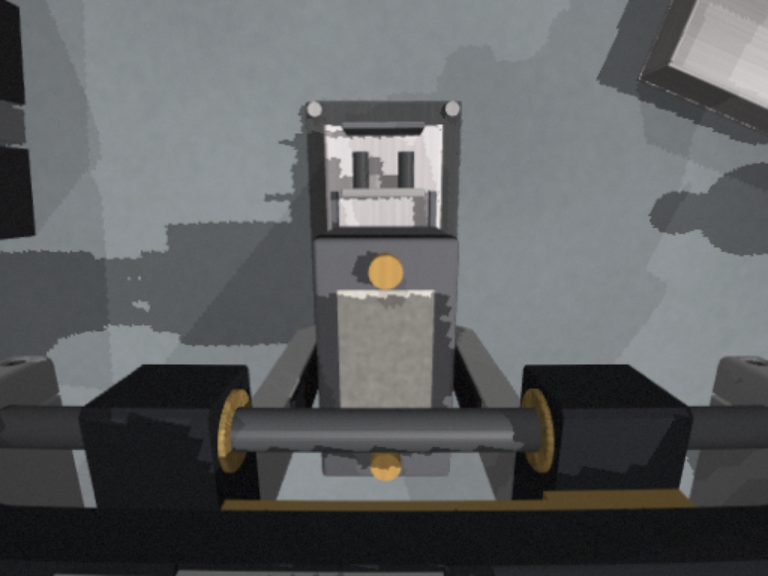

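Bolts at (314,109) and (452,108) match the predicted positions, and the plate is straight ahead of the battery's front face (edge at row 237). I check where the battery sits in the hand.

```bash
python3 - <<'E'
from h import *
import pickle
c=pickle.load(open("w3.pkl","rb"))
for uv,z in [((316,237),.1727),((458,237),.1727),((386,271),.1807),((386,467),.1807)]:
    print(tinv(onz(c,np.array(uv)/1.5,z)[0]).round(4))
E
```

```text
[0.0154 0.0237 0.1727]
[ 0.0153 -0.0272  0.1727]
[ 0.0044 -0.0013  0.1807]
[-0.0736 -0.0012  0.1807]
```

Call:
{"fn": "play_rows", "kwargs": {"steps": [[[-0.1, 0, 2, 0, 0, -0.002, 0.3], [-0.1, 0, 4, 0, 0, -0.002, 0.3], [-0.1, 0, 5.4, 0, 0, -0.002, 0.3], [-0.1, 0, 5.4, 0, 0, -0.002, 0.3], [-0.1, -0.6, 5.4, 0, 0, -0.002, 0.3], [-0.1, -1.2, 5.4, 0, 0, -0.002, 0.3], [-0.1, -1.6, 5.4, 0, 0, -0.002, 0.3], [-0.1, -2, 5.4, 0, 0, -0.002, 0.3], [-0.1, -2.4, 5.4, 0, 0, -0.002, 0.3], [-0.1, -2.8, 5.4, 0, 0, -0.002, 0.3], [-0.1, -2.85, 5.4, 0, 0, -0.002, 0.3], [-0.1, -2.85, 5.4, 0, 0, -0.002, 0.3]]]}}

```text
time_s: 7.38
ee_pos: [0.5174, -0.0275, 0.0867]
eef_rot: [3.14, -0.001, -1.193]
force: [-3.4, -2.8, -2.7]
grip_width: 0.0539
```

```bash
python3 - <<'E'
from h import *
import pickle
c=ctrl.camera("wrist"); pickle.dump(c,open("w4.pkl","wb")); cv2.imwrite("pics/w4.png",cv2.resize(c["frame"],(768,576)))
o=ctrl.get_obs();print(tinv(o["ee_pos"]),np.degrees(o["eef_rot"]),R.from_euler('z',-TY,degrees=True).apply(o["force"]),o["grip_width"])
z=o["ee_pos"][2]+.04
h=cv2.cvtColor(c["frame"],cv2.COLOR_BGR2HSV)
m=cv2.inRange(h,(10,120,110),(30,255,255)); n,l,s,ce=cv2.connectedComponentsWithStats(m)
for i in range(1,n):
    if s[i][4]>80: print(ce[i].round(1),s[i],tinv(onz(c,ce[i],z)[0]).round(4))
E
```

```text
[-0.00713658  0.00030328  0.08667631] [ 1.79918312e+02 -2.49586460e-02 -6.83865287e+01] [-5.24025381 -1.00955136 -3.01663234] 0.053695249316268324
[256.6 180.7] [246 169  22  24 418] [3.290e-02 1.000e-04 1.267e-01]
[151.7 282.8] [145 260  20  49 393] [-0.0265  0.0603  0.1267]
[256.7 311. ] [247 303  20  17 266] [-0.045   0.      0.1267]
```

The spring pushes back with 5.2 N and the battery centre is at tray x = -6 mm, y = 0. Now lowering.

Call:
{"fn": "play_rows", "kwargs": {"steps": [[[0, 0, 0.4, 0, 0, 0, 0.3], [0, 0, 0.8, 0, 0, 0, 0.3], [0, 0, 1.2, 0, 0, 0, 0.3], [0, 0, 1.6, 0, 0, 0, 0.3], [0, 0, 1.9, 0, 0, 0, 0.3], [0, 0, 2.1, 0, 0, 0, 0.3], [0, 0, 2.2, 0, 0, 0, 0.3], [0, 0, 2.2, 0, 0, 0, 0.3]]]}}

```text
time_s: 8.1
ee_pos: [0.5169, -0.0275, 0.0645]
eef_rot: [3.139, 0.0, -1.193]
force: [-4.8, -2.0, -5.2]
grip_width: 0.0535
```

```bash
python3 - <<'E'
from h import *
o=ctrl.get_obs();print(tinv(o["ee_pos"]),np.degrees(o["eef_rot"]),R.from_euler('z',-TY,degrees=True).apply(o["force"]),o["grip_width"])
E
```

```text
[-0.0074855   0.00047743  0.06451446] [ 1.79871438e+02  9.12754138e-05 -6.83798379e+01] [-5.14770471 -0.08724078 -5.19422475] 0.053523108063303876
```

Call:
{"fn": "play_rows", "kwargs": {"steps": [[[0, 0.05, 0.08, 0, 0, 0, 0.3], [0, 0.15, 0.1, 0, 0, 0, 0.3], [0, 0.25, 0.1, 0, 0, 0, 0.3], [0, 0.3, 0.1, 0, 0, 0, 0.3], [0, 0.3, 0.1, 0, 0, 0, 0.3]]]}}

```text
time_s: 8.52
ee_pos: [0.5153, -0.0282, 0.0643]
eef_rot: [-3.14, -0.001, -1.193]
force: [4.1, 5.1, 2.1]
grip_width: 0.0539
```

```bash
python3 - <<'E'
from h import *
o=ctrl.get_obs();print(tinv(o["ee_pos"]),np.degrees(o["eef_rot"]),R.from_euler('z',-TY,degrees=True).apply(o["force"]),o["grip_width"])
E
```

```text
[-0.00921923  0.00040649  0.0643333 ] [-1.79933393e+02 -4.18883285e-02 -6.83762281e+01] [5.73429093 3.21543382 2.11852239] 0.05393910014471309
```

The floor and the lip both carry load now. Releasing and rising.

Call:
{"fn": "play_rows", "kwargs": {"steps": [[[0, -0.05, 0, 0, 0, 0, 0.75], [0, -0.05, 0, 0, 0, 0, 0.75], [0, -0.05, 0, 0, 0, 0, 0.75], [0, -0.05, 0, 0, 0, 0, 0.75], [0, 0, -2, 0, 0, 0, 0.75], [0, 0, -5, 0, 0, 0, 0.75], [0, 4, -9, 0, 0, 0, 0.75], [0, 8, -13, 0, 0, 0, 0.75], [0, 8, -16, 0, 0, 0, 0.75], [0, 8, -16, 0, 0, 0, 0.75], [0, 8, -16, 0, 0, 0, 0.75]]]}}

```text
time_s: 9.43
ee_pos: [0.441, -0.0583, 0.2277]
eef_rot: [-3.135, -0.004, -1.194]
force: [0.7, -0.2, -0.0]
grip_width: 0.0704
```

```bash
python3 - <<'E'
from h import *
import pickle
c=ctrl.camera("wrist"); pickle.dump(c,open("w5.pkl","wb")); cv2.imwrite("pics/w5.png",cv2.resize(c["frame"],(768,576)))
o=ctrl.get_obs();print(tinv(o["ee_pos"]),o["force"],o["grip_width"])
h=cv2.cvtColor(c["frame"],cv2.COLOR_BGR2HSV)
m=cv2.inRange(h,(10,120,110),(30,255,255)); n,l,s,ce=cv2.connectedComponentsWithStats(m)
for i in range(1,n):
    if s[i][4]>40: print(ce[i].round(1),s[i],tinv(onz(c,ce[i],.104)[0]).round(4))
row([.49-.09,.298-.02,.26],14.8-90)
E
```

```text
[-8.93422825e-02  1.14091360e-04  2.25437273e-01] [ 0.49211211  0.38564908 -0.45551261] 0.07055495924762119
[255.3  78.4] [250  73  11  12 109] [0.0297 0.0004 0.104 ]
[255.5 153. ] [251 148  10  11  90] [-0.0478  0.0003  0.104 ]
[132.4 264.8] [128 260   9  11  43] [-0.1832  0.1514  0.104 ]
[119.4 273.3] [115 268  10  11  55] [-0.1947  0.1689  0.104 ]
row [-32.74  -8.57  -3.51] [-0.0039 -0.0023  0.1184]
```

View pics/w5.png

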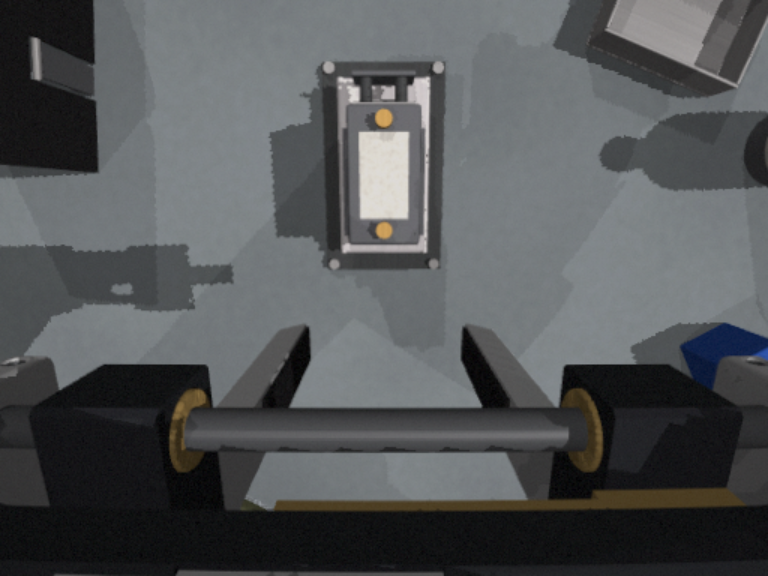

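The battery sits square in the box: terminals at x = 29.7 and -47.8 mm, y about 0, between plate and lip. Now the cover.

Call:
{"fn": "play_rows", "kwargs": {"steps": [[[0, 0, -6, 0, 0, 0, 0.75], [-32.7, -8.6, -6, -0.004, -0.002, 0.118, 0.75], [-32.7, -8.6, -6, -0.004, -0.002, 0.118, 0.75], [-32.7, -8.6, -6, -0.004, -0.002, 0.118, 0.75], [-32.7, -8.6, -6, -0.004, -0.002, 0.118, 0.75], [-32.7, -8.6, -6, -0.004, -0.002, 0.118, 0.75], [-32.7, -8.6, -6, -0.004, -0.002, 0.118, 0.75], [-32.7, -8.6, -6, -0.004, -0.002, 0.118, 0.75], [-32.7, -8.6, -6, -0.004, -0.002, 0.118, 0.75], [-32.7, -8.6, -6, -0.004, -0.002, 0.118, 0.75], [-32.7, -8.6, -6, -0.004, -0.002, 0.118, 0.75], [-32.7, -8.6, -6, -0.004, -0.002, 0.118, 0.75], [-32.7, -8.6, -6, -0.004, -0.002, 0.118, 0.75]]]}}

```text
time_s: 10.57
ee_pos: [0.4005, 0.2768, 0.284]
eef_rot: [3.14, -0.001, -1.313]
force: [0.5, -0.3, 0.6]
grip_width: 0.0706
```

```bash
python3 - <<'E'
from h import *
import pickle
c=ctrl.camera("wrist"); pickle.dump(c,open("w6.pkl","wb")); f=c["frame"].astype(float)
cv2.imwrite("pics/w6.png",cv2.resize(np.clip(255*(f/255)**.5,0,255).astype(np.uint8),(768,576)))
o=ctrl.get_obs();print(o["ee_pos"],np.degrees(o["eef_rot"]))
E
```

```text
[0.40066257 0.27665591 0.28434799] [ 1.79944116e+02 -3.85438827e-02 -7.52588927e+01]
```

View pics/w6.png

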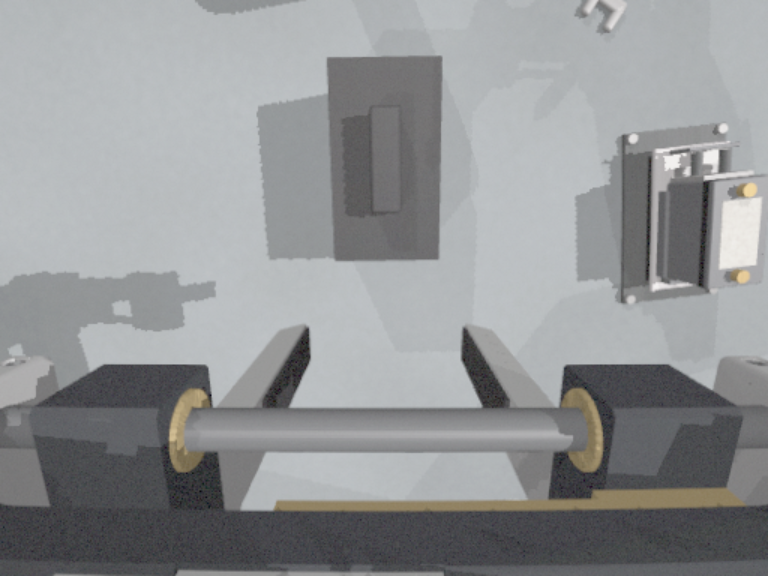

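The cover outline runs (328,57)-(441,56)-(439,260)-(335,262), with the rib top at (371,107)-(400,107)-(401,212)-(373,214).

```bash
python3 - <<'E'
from h import *
import pickle
c=pickle.load(open("w6.pkl","rb"))
for q,z in [([(371,107),(400,107),(401,212),(373,214)],.138),([(328,57),(441,56),(439,260),(335,262)],.108)]:
    W=onz(c,np.array(q)/1.5,z)[:,:2]; a=W[0]+W[1]-W[2]-W[3]
    print(W.round(4).tolist(),"c",W.mean(0).round(4),np.linalg.norm(np.diff(W,axis=0,append=W[:1]),axis=1).round(3),"yaw",np.degrees(np.arctan2(a[1],a[0])).round(2))
# contrast-based rib edges: print profile along display row 160 
g=cv2.cvtColor(c["frame"],cv2.COLOR_BGR2GRAY)
print(g[100:112,225:275].mean(0).round(0).tolist()); print(g[30:180,252:262].mean(1).round(0).tolist())
E
```

```text
[[0.523, 0.3193], [0.5285, 0.2985], [0.4545, 0.2776], [0.4474, 0.2984]] c [0.4884 0.2985] [0.022 0.077 0.022 0.078] yaw 15.64
[[0.5558, 0.364], [0.5794, 0.2775], [0.4221, 0.2329], [0.3971, 0.3209]] c [0.4886 0.2988] [0.09  0.164 0.091 0.164] yaw 15.51
[50.0, 50.0, 51.0, 44.0, 37.0, 33.0, 34.0, 34.0, 35.0, 34.0, 34.0, 34.0, 34.0, 35.0, 34.0, 33.0, 35.0, 33.0, 34.0, 33.0, 34.0, 29.0, 31.0, 42.0, 49.0, 51.0, 51.0, 51.0, 52.0, 51.0, 52.0, 51.0, 52.0, 52.0, 52.0, 51.0, 51.0, 53.0, 53.0, 53.0, 50.0, 44.0, 39.0, 41.0, 43.0, 42.0, 43.0, 42.0, 42.0, 42.0]
[117.0, 117.0, 116.0, 117.0, 117.0, 117.0, 116.0, 94.0, 53.0, 53.0, 52.0, 53.0, 53.0, 52.0, 53.0, 52.0, 52.0, 51.0, 52.0, 52.0, 52.0, 52.0, 51.0, 52.0, 51.0, 53.0, 52.0, 53.0, 52.0, 51.0, 53.0, 52.0, 51.0, 50.0, 50.0, 50.0, 49.0, 50.0, 49.0, 48.0, 40.0, 45.0, 54.0, 54.0, 54.0, 53.0, 54.0, 53.0, 54.0, 53.0, 53.0, 53.0, 53.0, 54.0, 53.0, 54.0, 54.0, 53.0, 53.0, 52.0, 53.0, 52.0, 52.0, 53.0, 53.0, 53.0, 52.0, 53.0, 53.0, 52.0, 52.0, 51.0, 52.0, 51.0, 51.0, 52.0, 52.0, 52.0, 51.0, 52.0, 52.0, 51.0, 52.0, 52.0, 52.0, 51.0, 50.0, 50.0, 50.0, 51.0, 51.0, 50.0, 50.0, 50.0, 50.0, 50.0, 50.0, 50.0, 50.0, 50.0, 51.0, 49.0, 49.0, 49.0, 50.0, 50.0, 50.0, 50.0, 49.0, 49.0, 44.0, 31.0, 33.0, 42.0, 45.0, 45.0, 45.0, 45.0, 45.0, 45.0, 46.0, 47.0, 46.0, 46.0, 46.0, 47.0, 46.0, 47.0, 48.0, 48.0, 47.0, 47.0, 48.0, 49.0, 47.0, 49.0, 49.0, 49.0, 49.0, 48.0, 50.0, 48.0, 50.0, 77.0, 116.0, 130.0, 130.0, 130.0, 130.0, 130.0]
```

```bash
python3 - <<'E'
from h import *
row([.4885,.2986,.111],15.55-90)
E
```

```text
row [ 0.1  -9.07 17.33] [ 0.001  -0.0007 -0.0141]
```

Call:
{"fn": "play_rows", "kwargs": {"steps": [[[0.1, -4, 4, 0, 0, -0.014, 0.75], [0.1, -8, 8, 0, 0, -0.014, 0.75], [0.1, -9.1, 10, 0, 0, -0.014, 0.75], [0.1, -9.1, 12.5, 0, 0, -0.014, 0.75], [0.1, -9.1, 15, 0, 0, -0.014, 0.75], [0.1, -9.1, 16.5, 0, 0, -0.014, 0.75], [0.1, -9.1, 17.3, 0, 0, -0.014, 0.75], [0.1, -9.1, 17.3, 0, 0, -0.014, 0.75], [0.1, -9.1, 17.3, 0, 0, -0.014, 0], [0.1, -9.1, 17.3, 0, 0, -0.014, 0], [0.1, -9.1, 17.3, 0, 0, -0.014, 0], [0.1, -9.1, 17.3, 0, 0, -0.014, 0], [0.1, -9.1, 17.3, 0, 0, -0.014, 0], [0.1, -9.1, 17.3, 0, 0, -0.014, 0], [0.1, -9.1, 17.3, 0, 0, -0.014, 0], [0.1, -9.1, 17.3, 0, 0, -0.014, 0]]], "force": 55}}

```text
time_s: 11.95
ee_pos: [0.4887, 0.2987, 0.1113]
eef_rot: [3.141, -0.001, -1.299]
force: [0.8, 0.9, -2.2]
grip_width: 0.0232
```

Call:
{"fn": "play_rows", "kwargs": {"steps": [[[0, 0, 0, 0, 0, 0, 0], [0, 0, 0, 0, 0, 0, 0], [0, 0, -1, 0, 0, 0, 0], [0, 0, -3, 0, 0, 0, 0], [0, 0, -6, 0, 0, 0, 0], [0, 0, -9, 0, 0, 0, 0], [0, 0, -12, 0, 0, 0, 0], [0, 0, -14, 0, 0, 0, 0], [0, 0, -15, 0, 0, 0, 0], [0, 0, -15, 0, 0, 0, 0]]]}}

```text
time_s: 12.78
ee_pos: [0.4893, 0.2991, 0.2636]
eef_rot: [-3.139, 0.0, -1.299]
force: [0.9, -0.3, -3.1]
grip_width: 0.0236
```

```bash
python3 - <<'E'
from h import *
o=ctrl.get_obs();print(o["ee_pos"],np.degrees(o["eef_rot"]),o["force"],o["moment"],o["grip_width"])
row(tp(0,0,.265),TY-90)
E
```

```text
[0.48928514 0.29907793 0.26356707] [-1.79864934e+02  5.48684671e-03 -7.44557854e+01] [ 0.93712024 -0.2865336  -3.11746519] [-0.03148146  0.14807425  0.08062831] 0.023606738561921334
row [32.17  5.35 -0.16] [-0.0024 -0.     -0.1057]
```

Call:
{"fn": "play_rows", "kwargs": {"steps": [[[3, 0.5, -0.5, 0, 0, -0.02, 0], [6, 1, -0.5, 0, 0, -0.04, 0], [32.2, 5.3, -0.5, -0.002, 0, -0.106, 0], [32.2, 5.3, -0.5, -0.002, 0, -0.106, 0], [32.2, 5.3, -0.5, -0.002, 0, -0.106, 0], [32.2, 5.3, -0.5, -0.002, 0, -0.106, 0], [32.2, 5.3, -0.5, -0.002, 0, -0.106, 0], [32.2, 5.3, -0.5, -0.002, 0, -0.106, 0], [32.2, 5.3, -0.5, -0.002, 0, -0.106, 0], [32.2, 5.3, -0.5, -0.002, 0, -0.106, 0], [32.2, 5.3, -0.5, -0.002, 0, -0.106, 0], [32.2, 5.3, -0.5, -0.002, 0, -0.106, 0], [32.2, 5.3, -0.5, -0.002, 0, -0.106, 0]]]}}

```text
time_s: 13.87
ee_pos: [0.5243, -0.0243, 0.2678]
eef_rot: [3.141, 0.001, -1.192]
force: [-0.1, 0.7, -3.8]
grip_width: 0.0238
```

```bash
python3 - <<'E'
from h import *
import pickle
ims=[]
for n in("wrist","side"):
    c=ctrl.camera(n); pickle.dump(c,open(n+"7.pkl","wb")); f=np.clip(255*(c["frame"]/255.)**.5,0,255).astype(np.uint8); ims.append(f)
o=ctrl.get_obs();print(tinv(o["ee_pos"]),np.degrees(o["eef_rot"]),o["grip_width"])
s=cv2.resize(ims[1][90:240,150:300],(384,384),interpolation=cv2.INTER_CUBIC)
cv2.imwrite("pics/m7.png",cv2.resize(np.hstack([ims[0],s]),(800,343)))
cv2.imwrite("pics/w7.png",cv2.resize(ims[0],(768,576)))
w=pickle.load(open("wrist7.pkl","rb")); o3=o["ee_pos"][2]
print(1.5*proj(w,[tp(x,y,z) for z in (.138-.111+o3,.108-.111+o3,) for x,y in ((.04,.012),(.04,-.012))]), 1.5*proj(w,[tp(.082,.046,.108-.111+o3),tp(.082,-.046,.108-.111+o3),tp(.09,.05,.008),tp(.09,-.05,.008)]))
E
```

```text
[0.00068973 0.00061338 0.26815686] [-1.79998172e+02  1.19636758e-02 -6.82974396e+01] 0.023509013621227016
[[354.43456666 266.20246192]
 [418.16650811 266.30156669]
 [359.38582469 254.78542852]
 [412.9329154  254.86846568]] [[278.42962591 156.89549791]
 [494.28459298 157.22550877]
 [337.55191303 171.26949275]
 [434.08006717 171.41530021]]
```

View pics/w7.png

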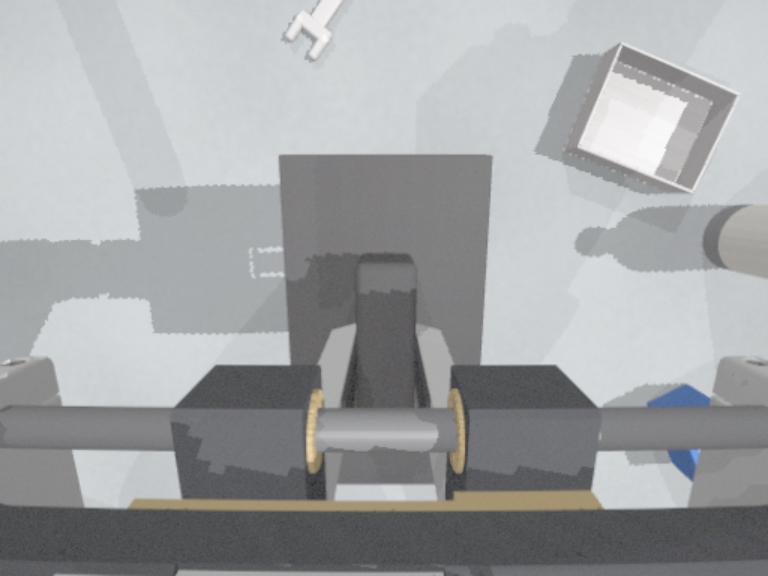

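```bash
python3 - <<'E'
from h import *
import pickle
c=pickle.load(open("w5.pkl","rb")); g=cv2.cvtColor(c["frame"],cv2.COLOR_BGR2GRAY)
P=[];yy,xx=np.mgrid[-5:6,-5:6]
for u,v in [(328,67),(438,67),(433,264),(334,264)]:
    x,y=round(u/1.5),round(v/1.5); w=g[y-5:y+6,x-5:x+6].astype(float); k=np.hypot(yy,xx)<4.5
    m=np.clip(w-70,0,None)*k; P.append((x+(m*xx).sum()/m.sum(),y+(m*yy).sum()/m.sum()))
W=np.array([tinv(p) for p in onz(c,P,.008)]);print(W.round(4),W.mean(0))
w=pickle.load(open("wrist7.pkl","rb"))
for z in (.2648,): print([tinv(p).round(4) for p in onz(w,np.array([(279.5,155),(491.5,155)])/1.5,z)])
row(tp(0,0,.2),TY-90)
E
```

```text
[[ 0.0903  0.0495  0.008 ]
 [ 0.0903 -0.049   0.008 ]
 [-0.0892 -0.0494  0.008 ]
 [-0.0889  0.0492  0.008 ]] [0.0006002  0.00010046 0.008     ]
[array([0.0828, 0.0456, 0.2648]), array([ 0.0829, -0.0448,  0.2648])]
row [0.06 0.07 6.82] [-0.      0.0002  0.0018]
```

Call:
{"fn": "play_rows", "kwargs": {"steps": [[[0.04, 0.05, 2, 0, 0, 0.002, 0], [0.04, 0.05, 4, 0, 0, 0.002, 0], [0.04, 0.05, 6, 0, 0, 0.002, 0], [0.04, 0.05, 8, 0, 0, 0.002, 0], [0.04, 0.05, 9.5, 0, 0, 0.002, 0], [0.04, 0.05, 11, 0, 0, 0.002, 0], [0.04, 0.05, 11.8, 0, 0, 0.002, 0], [0.04, 0.05, 11.8, 0, 0, 0.002, 0], [0.04, 0.05, 11.8, 0, 0, 0.002, 0]]]}}

```text
time_s: 14.72
ee_pos: [0.5242, -0.0246, 0.1505]
eef_rot: [-3.141, 0.0, -1.193]
force: [0.5, 1.0, -2.7]
grip_width: 0.0232
```

```bash
python3 - <<'E'
from h import *
o=ctrl.get_obs();print(tinv(o["ee_pos"]),np.degrees(o["eef_rot"]),R.from_euler('z',-TY,degrees=True).apply(o["force"]),o["moment"],o["grip_width"])
E
```

```text
[0.00043312 0.00048705 0.15052275] [-1.79994564e+02  7.98059423e-03 -6.83768904e+01] [ 0.81898674  0.70767499 -2.74831524] [-0.02491696  0.14939026 -0.01732901] 0.023239938599307133
```

Free so far; the force is only the cover's weight. Now down onto the rim, in steps.

Call:
{"fn": "play_rows", "kwargs": {"steps": [[[0, 0, 0.5, 0, 0, 0, 0], [0, 0, 1, 0, 0, 0, 0], [0, 0, 1.4, 0, 0, 0, 0], [0, 0, 1.7, 0, 0, 0, 0], [0, 0, 2.0, 0, 0, 0, 0], [0, 0, 2.0, 0, 0, 0, 0]]]}}

```text
time_s: 15.22
ee_pos: [0.5243, -0.0246, 0.1303]
eef_rot: [-3.141, 0.0, -1.194]
force: [2.1, -0.1, -1.8]
grip_width: 0.0233
```

```bash
python3 - <<'E'
from h import *
o=ctrl.get_obs();print(tinv(o["ee_pos"]),np.degrees(o["eef_rot"]),R.from_euler('z',-TY,degrees=True).apply(o["force"]),o["moment"],o["grip_width"])
E
```

```text
[0.00051312 0.00042611 0.13030768] [-1.79981846e+02  6.43262077e-03 -6.83853688e+01] [ 1.92366699 -0.83196747 -1.77320957] [-0.19582807 -0.22526323 -0.02124092] 0.023295365505670726
```

Call:
{"fn": "play_rows", "kwargs": {"steps": [[[0, 0, 0.3, 0, 0, 0, 0], [0, 0, 0.6, 0, 0, 0, 0], [0, 0, 0.9, 0, 0, 0, 0], [0, 0, 1.1, 0, 0, 0, 0], [0, 0, 1.25, 0, 0, 0, 0], [0, 0, 1.35, 0, 0, 0, 0], [0, 0, 1.35, 0, 0, 0, 0]]]}}

```text
time_s: 15.8
ee_pos: [0.5239, -0.0244, 0.1173]
eef_rot: [3.141, 0.001, -1.194]
force: [-6.9, 2.6, 8.5]
grip_width: 0.0235
```

```bash
python3 - <<'E'
from h import *
o=ctrl.get_obs();print(tinv(o["ee_pos"]),np.degrees(o["eef_rot"]),R.from_euler('z',-TY,degrees=True).apply(o["force"]),o["moment"],o["grip_width"])
E
```

```text
[0.00020936 0.00073243 0.11725088] [ 1.79969489e+02  4.27151911e-02 -6.83834543e+01] [-5.476458    4.91332316  8.51537066] [0.25256279 1.46914877 0.06306447] 0.023485277023378884
```

Call:
{"fn": "play_rows", "kwargs": {"steps": [[[0, 0, 0.1, 0, 0, 0, 0], [0, 0, 0.2, 0, 0, 0, 0], [0, 0, 0.25, 0, 0, 0, 0], [0, 0, 0.25, 0, 0, 0, 0]]]}}

```text
time_s: 16.13
ee_pos: [0.5239, -0.0242, 0.1171]
eef_rot: [-3.142, 0.0, -1.193]
force: [-14.3, 4.0, 27.8]
grip_width: 0.0235
```

```bash
python3 - <<'E'
from h import *
o=ctrl.get_obs();print(tinv(o["ee_pos"]),np.degrees(o["eef_rot"]),R.from_euler('z',-TY,degrees=True).apply(o["force"]),o["moment"],o["grip_width"])
E
```

```text
[0.00024286 0.00093762 0.11709515] [-1.79995864e+02  2.41685482e-02 -6.83591810e+01] [-11.82646665   8.98647373  27.79177446] [ 0.21305622  2.97874372 -0.09470015] 0.02352117520802947
```

A firm stop at TCP z = 0.1171, against 0.117 expected for home. I ease off, open, rise and look.

Call:
{"fn": "play_rows", "kwargs": {"steps": [[[0, 0, 0, 0, 0, 0, 0], [0, 0, -0.02, 0, 0, 0, 0], [0, 0, -0.02, 0, 0, 0, 0.6], [0, 0, -0.02, 0, 0, 0, 0.6], [0, 0, -0.02, 0, 0, 0, 0.6], [0, 0, -0.02, 0, 0, 0, 0.6], [0, 0, -0.02, 0, 0, 0, 0.6], [0, 0, -3, 0, 0, 0, 0.6], [0, 3, -7, 0, 0, 0, 0.6], [0, 7, -11, 0, 0, 0, 0.6], [0, 10, -15, 0, 0, 0, 0.6], [0, 10, -17, 0, 0, 0, 0.6], [0, 10, -17, 0, 0, 0, 0.6]]]}}

```text
time_s: 17.22
ee_pos: [0.4305, -0.0621, 0.2932]
eef_rot: [-3.134, -0.005, -1.194]
force: [0.3, -0.0, 1.4]
grip_width: 0.0564
```

```bash
python3 - <<'E'
from h import *
import pickle
f=lambda c:np.clip(255*(c["frame"]/255.)**.5,0,255).astype(np.uint8)
w=ctrl.camera("wrist");s=ctrl.camera("side");sc=ctrl.camera("scene")
pickle.dump((w,s,sc),open("fin.pkl","wb"))
def ann(c,name,x0,y0,ww,hh,k):
    im=cv2.resize(f(c)[y0:y0+hh,x0:x0+ww],None,fx=k,fy=k,interpolation=cv2.INTER_CUBIC)
    for p in proj(c,[tp(x,y,z) for z in(.114,.006) for x in(-.082,.082) for y in(-.046,.046)]):
        cv2.circle(im,tuple(int(round(v)) for v in (p-[x0,y0])*k),2,(0,0,255),-1)
    return im
a=ann(w,"w",130,0,250,200,1.6);b=ann(s,"s",170,140,100,100,4);d=ann(sc,"c",240,150,100,100,4)
W=np.zeros((720,800,3),np.uint8);W[:320,:400]=a;W[320:,:400]=b;W[320:,400:]=d
cv2.imwrite("pics/fin.png",W[:, :].copy() if 0 else cv2.resize(W,(660,594)))
o=ctrl.get_obs();print(tinv(o["ee_pos"]),o["force"],o["grip_width"])
E
```

```text
[-0.09963086  0.00069328  0.28689973] [ 0.56879401 -0.19060834  0.71321499] 0.05622644247098474
```

View pics/fin.png

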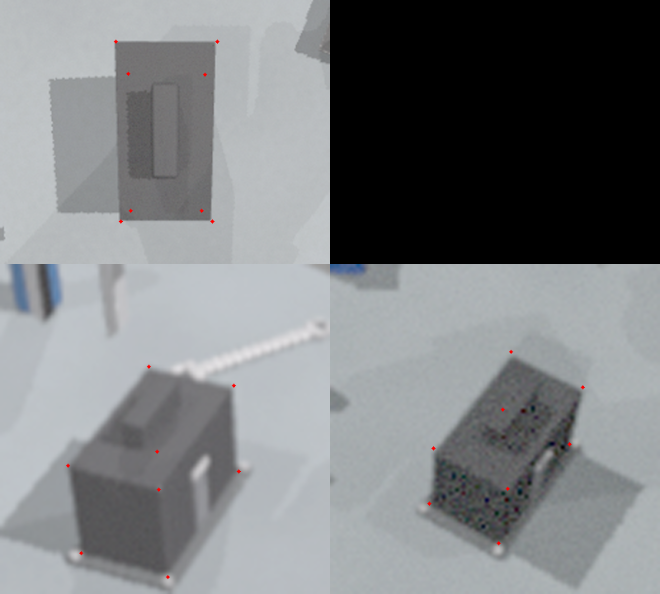

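The cover corners match the predicted home outline to about 1 px in the wrist view, and both clip faces look flush. To be sure, I touch the rib top with shut fingers: it should stop at 0.144 m.

```bash
python3 - <<'E'
from h import *
row(tp(0.0005,0.0005,.150),TY-90); row(tp(0.0005,0.0005,.1425),TY-90)
E
```

```text
row [  0.02 -10.    13.7 ] [-0.0009 -0.      0.0002]
row [  0.02 -10.    14.45] [-0.0009 -0.      0.0002]
```

Call:
{"fn": "play_rows", "kwargs": {"steps": [[[0, -4, 3, 0, 0, 0, 0], [0, -8, 7, 0, 0, 0, 0], [0, -10, 10, 0, 0, 0, 0], [0, -10, 12, 0, 0, 0, 0], [0, -10, 13.5, 0, 0, 0, 0], [0, -10, 13.7, 0, 0, 0, 0], [0, -10, 13.7, 0, 0, 0, 0], [0, -10, 13.7, 0, 0, 0, 0], [0, -10, 14, 0, 0, 0, 0], [0, -10, 14.2, 0, 0, 0, 0], [0, -10, 14.4, 0, 0, 0, 0], [0, -10, 14.45, 0, 0, 0, 0], [0, -10, 14.45, 0, 0, 0, 0]]]}}

```text
time_s: 18.45
ee_pos: [0.5248, -0.0245, 0.1442]
eef_rot: [-3.138, -0.001, -1.194]
force: [-3.3, 1.3, 8.5]
grip_width: 0.0005
```

Call:
{"fn": "play_rows", "kwargs": {"steps": [[[0, 0, 0.1, 0, 0, 0, 0], [0, 0, 0.2, 0, 0, 0, 0], [0, 0, 0.2, 0, 0, 0, 0]]]}}

```text
time_s: 18.7
ee_pos: [0.5254, -0.0246, 0.1442]
eef_rot: [-3.136, -0.003, -1.194]
force: [-5.3, 0.7, 15.2]
grip_width: 0.0006
```

Call:
{"fn": "play_rows", "kwargs": {"steps": [[[0, 0, -1, 0, 0, 0, 0], [0, 0, -4, 0, 0, 0, 0], [0, 4, -8, 0, 0, 0, 0], [0, 8, -12, 0, 0, 0, 0], [0, 8, -12, 0, 0, 0, 0], [0, 8, -12, 0, 0, 0, 0]]]}}

```text
time_s: 19.2
ee_pos: [0.4494, -0.0551, 0.269]
eef_rot: [-3.129, -0.007, -1.195]
force: [-0.2, -0.6, 1.1]
grip_width: 0.0005
```

```bash
python3 - <<'E'
from h import *
import pickle
f=lambda c:np.clip(255*(c["frame"]/255.)**.5,0,255).astype(np.uint8)
s=ctrl.camera("side");sc=ctrl.camera("scene")
cr=lambda c,x,y:cv2.resize(f(c)[y:y+75,x:x+75],(400,400),interpolation=cv2.INTER_CUBIC)
cv2.imwrite("pics/fin2.png",np.hstack([cr(s,185,165),cr(sc,255,165)]))
o=ctrl.get_obs();print(tinv(o["ee_pos"]),o["force"],o["time_s"])
E
```

```text
[-7.91130695e-02  8.85796223e-05  2.64898004e-01] [-0.79028358  0.45192454 -1.15849569] 19.3
```

View pics/fin2.png

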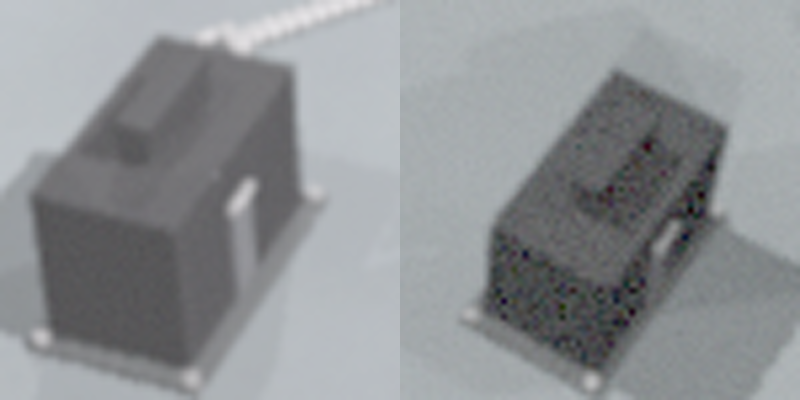

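The cover sits square with its lower edge on the foot, and both clip arms lie flush. Handing in.

```bash
python3 -c "
from station import ctrl
print(ctrl.hand_in())"
```

```text
the job is handed in; nothing more can be done
None
```

The battery is in the box and the cover is pressed fully home. I handed the job in at about 19 s of the 54 s allowed; the hand-in gave no verdict.

- **Battery:** I gripped the grey one, not the blue or purple look-alikes, and pushed the end plate back against about 5 N of spring. I lowered it to the floor behind the lip and let go. A look afterwards put its centre at tray x = -9 mm, y = 0, against -10 mm and 0 wanted, which is within the camera error.
- **Cover:** I carried it by its rib and pressed it straight down in the gripper. It met a hard stop at the height expected for home, with about 28 N on the wrist. After letting go I pressed the rib top with shut fingers at about 15 N. It stopped at 0.1442 m, against 0.144 m for fully home.
- **Last pictures:** The cover stands square with its lower edge on the foot and the visible clip arms flush. The hooks themselves can't be seen, so the snap is judged from the heights and the stop. The predicted cover corners were about 1 px off in the side view.
- **Side load:** The cover press also showed about 12 N along the tray and 9 N across it. It was gone after release, with no sign of tilt.
- **Other items:** I never touched the spanner, oil bottle, spray can or bolt tray, but I made no final measurement of where they stand.

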